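Find the loose rail bolt on the card trimmer and hold its cap open

ROBOT

A 6-joint arm with a two-finger parallel gripper is mounted at the origin on the work surface; the furniture and walls round the work are solid. World frame = base frame: x ahead of the robot, y to its left, z up, the work surface at z = 0. Lengths are in m, angles in rad, forces in N, time in s.
With the tool pointing down it reaches from about 0.325 to 0.85 m from the base axis. Payload 15.5 kg.
Tool frame: the origin (TCP) lies at the very end of the fingers, on their centre line; the grasp point (between the pads) lies 19 mm behind it (env.hold_point_z is the distance from the TCP to the grasp point, in m); z points along the fingers, y is the line along which they close (so a half turn about z gives the same grasp; the last joint's range is limited). The gripper opens to 91 mm and grips with 3 to 60 N. Pads are 32 mm wide; open, the fingers measure 118 mm over their backs; the gripper's body (76 mm by 178 mm) begins 60 mm behind the grasp point.
Start: joints at [1.006, 0.494, 1.345, -0, 1.302, -0.096], TCP at [0.283, 0.557, 0.214] pointing down, gripper open.
Joint ranges: [-2.91, 2.91], [-0.82, 2.16], [0.22, 2.67], [-1.22, 4.37], [0.12, 2.79], [-3.08, 3.08]. Speed limits (rad/s): [1.89, 1.89, 2.57, 3.01, 3.01, 3.01].

INTERFACE

Orientations are given as a unit quaternion [w, x, y, z].
In Python, from plant import env, cams gives the robot as it stands.
- The arm moves only by the shell command python3 -m pendant 'ROWS' [FORCE]. ROWS is JSON, a list of rows, each a list of 5 numbers: the shift along the tool's x, y, z in m, then the turn about the tool's z in rad, then the opening, from 0 (shut) to 1 (fully open). In form: [[tx, ty, tz, roll, claw], ...]. A call has exactly 8 rows; each row shifts and turns the commanded pose from where the row before left it, along the tool's axes as they then stand; what a row does not reach is not made up. A row lasts 1/10 s, in which the tool goes at most 50 mm and 8.59 degrees, less where a joint would pass 70% of its speed; a pose out of reach is approached as far as the arm can. A call is refused whole if a number of a shift passes 0.05 or a number of a turn 0.15, either way. A call with a gripper value outside its range is refused whole. The fingers move at their own pace and stop on an object; FORCE is the grip in N (left out, the last holds). Time passes only in rows, so rows that do not move let the fingers close, or fill a call up. It gives the time, the measured TCP pose, the force, the opening and the grip force at its end, in the units of the state.
- env.read_state(): the state, without advancing time (a new reading comes with each control period).
- cams.grab_frame(name): name is "scene" or "top"; returns the picture (480x640x3 uint8, blue, green, red); there is no depth.
- cams.camera_params(name): a dict with "fx", "fy", "cx", "cy" (pixels), "rvec" (rotation vector, rad) and "tvec" (3), from world to camera coordinates, as OpenCV has them. Camera axes: x right, y down, z forward; pixel columns grow to the right and rows downward; lengths in m; the calibration is good to about 2 mm. A picture is of the moment at which its call begins. camera_params takes no time and is no camera call.
- env.job_done(): hands the job in; it is judged then, once.
The state is a dict: "clock": time; "qpos": joint angles; "joint_vel": joint speeds; "joint_torque": joint torques, N m; "tcp_pos": TCP position; "orientation": TCP orientation; "wrist_force": force on the tool from outside, world axes, zero at the start; "moment": the same for the moment, N m; "opening": opening from 0.0 (shut) to 1.0 (fully open); "grip_force": force on a finger pad.
Only numpy, scipy, OpenCV 4.12 (cv2) and the standard library are available. Lean on these libraries where they do the work, as an engineer would, in place of code of your own. Each camera call takes 0.05 s, during which the arm holds its last target. There are 200 camera calls.

TASK

First slide the trimmer's cutter head along the rail, all the way to the parking stop at the left-hand end. Then tap firmly on the red caps of the rail bolts to find the loose one, which drops under the tap, and lift that bolt's cap at least halfway to upright, so that I can get the wrench onto it: finish while still holding the cap open. Keep the other two caps shut, leave the head parked, and do not disturb the wrench, tape or ink pots.

Things in the scene. Friction and masses are not known exactly. Their poses are not given: they have to be found in the camera images.
- trimmer: card trimmer fixed to the table: dark grey board 190 x 330 mm, aluminium rail foot (top 23 mm up) with three red-capped bolts in a row, running rail 57 mm high starting 40 mm behind the bolts, end brackets 72 mm high. Origin: centre of the board's underside. y: along the rail to its left, parking end; x: across the rail, away from the robot; z up. Nothing above it.
- cutter_head (a joint): travel of the black cutter head along the rail, m: 0 at the right end, 0.240 hard against the parking stop at the left (+y) end. Slides with 1.5 N of friction and stays where left. At the start it bridges over one or two of the bolts. It is 56 mm long along the rail, its bridge's top 82 mm above the table.
- head_knob (a point): middle of the upright round black grip knob on the cutter head, 106 mm above the table; 21 to 25 mm thick (25 mm from 96 to 110 mm up), it reaches from 82 to 118 mm; moves with the head.
- seat_left (a point): centre of the left bolt at the rail foot's top, 23 mm above the table; axes as the trimmer's. The three bolts look alike: steel collar and hex bolt in a black bush under a red cap 38 mm across, flat top 37 mm above this point. A barrel-shaped pull stands out at the cap's near (-x) side. Bolts are 60 mm apart. Which one is loose cannot be seen and differs between starts.
- seat_middle (a point): the same for the middle bolt. Pull of each cap, from its seat point: barrel along y, 11 mm thick, 16 mm long, its middle 40 mm in front (-x) and 31.5 mm up. Take it by its two flat ends, fingers closing along the rail (y); 26 mm is free below it; it may turn between the fingers.
- seat_right (a point): the same for the right bolt. Hinge of each cap, from its seat point: line along y, 21.5 mm behind (+x) and 13.5 mm up; opening lifts the pull up and over away from the robot.
- loose_bolt (a joint): how far the loose bolt has dropped, m: 0 at the start, 0.005 fully down; it does not say where that bolt is. Cap, collar and bolt are one piece under a tap on the cap's top: a firm bolt does not give at all; the loose one drops 5 mm under more than about 4 N and stays down, its cap, pull and hinge then 5 mm lower.
- loose_cap (a joint): opening angle of the loose bolt's cap, rad: 0 shut, 1.35 at its stop, 1.57 would be upright. A weak spring and its weight (under 2 N at the pull) shut it from any angle once let go.
- firm_cap_1 (a joint): opening angle of the cap on one of the two firm bolts (which one is not told), as above.
- firm_cap_2 (a joint): opening angle of the cap on the other firm bolt, as above.
- wrench: steel open-ended wrench, 170 mm long, lying on the table at the trimmer's right; bystander. Origin: at its middle, underside.
- tape: roll of beige masking tape, 92 mm across, 24 mm high, lying beyond the trimmer's left end; bystander. Origin: centre of its underside.
- ink_purple: small ink pot with a purple lid, 63 mm across, 58 mm high, left of the trimmer; bystander. Origin: centre of its underside.
- ink_yellow: small ink pot with a yellow lid, 67 mm across, 58 mm high, at the right; bystander. Origin: centre of its underside.

How it is judged:
By the outcome, as a careful person would: the job done as asked, in the order asked, and still so for the second after the job is handed in, while the arm keeps its last pose, push and grip.
It also fails if it takes over 61 s, if anything falls off the work surface, if the arm or the gripper's body presses on something with over 40 N, if the wrist force passes 120 N, or if a joint passes its speed limit or range.

## Working session

There is one attempt and no reset: what is moved stays moved. The work goes in short steps, Python scripts to look and compute and a shell command to move; the robot and the scene stay as the last step left them, time stands still between calls to the robot, and variables do not carry over. Pictures are saved under pics/ and viewed, at most 10 in all, crops included, and the job is handed in when it is done.

```bash
mkdir -p pics; ls; python3 - <<'E'
from plant import env,cams
import cv2
for n in("scene","top"):
    cv2.imwrite(f"pics/{n}0.png",cams.grab_frame(n)); print(cams.camera_params(n))
s=env.read_state(); print(s)
E
```

```text
pics
{'fx': 606.1851583335513, 'fy': 606.1851583335513, 'cx': 324.3227502661226, 'cy': 244.32238370659752, 'rvec': array([ 2.18279164, -0.6179776 ,  0.2714113 ]), 'tvec': array([-0.31808474,  0.30329547,  1.18498389])}
{'fx': 577.8075154254617, 'fy': 577.8075154254617, 'cx': 334.2225240063616, 'cy': 232.40482323125488, 'rvec': array([ 2.13554136, -2.13908649,  0.19342039]), 'tvec': array([0.13126494, 0.48737364, 1.61724033])}
{'clock': 0.1, 'qpos': array([ 1.00550830e+00,  4.94091753e-01,  1.34608536e+00,  9.22922410e-07,
        1.30249392e+00, -9.54981816e-02]), 'joint_vel': array([ 0.00021695, -0.00028368, -0.00267133,  0.00077615, -0.00114806,
       -0.00070691]), 'joint_torque': array([ 2.84083042e-03, -8.80239058e+01, -3.82539082e+01,  7.06324680e-02,
        4.83241514e-02, -8.75756632e-05]), 'tcp_pos': array([0.28274488, 0.55699572, 0.21341062]), 'orientation': array([-1.75341689e-04,  2.32740880e-01,  9.72538633e-01, -5.09882347e-04]), 'wrist_force': array([ 0.12060314,  0.20874932, -0.0151219 ]), 'moment': array([0.03488421, 0.05431326, 0.05774538]), 'grip_force': 0.0, 'opening': 1.0000617960470954}
```

View pics/top0.png

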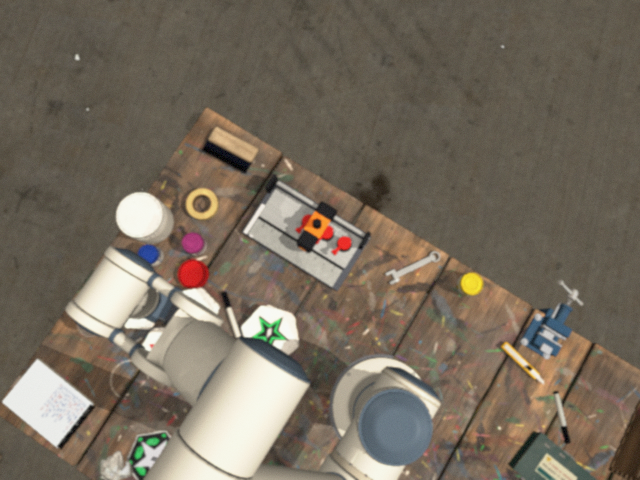

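View pics/scene0.png

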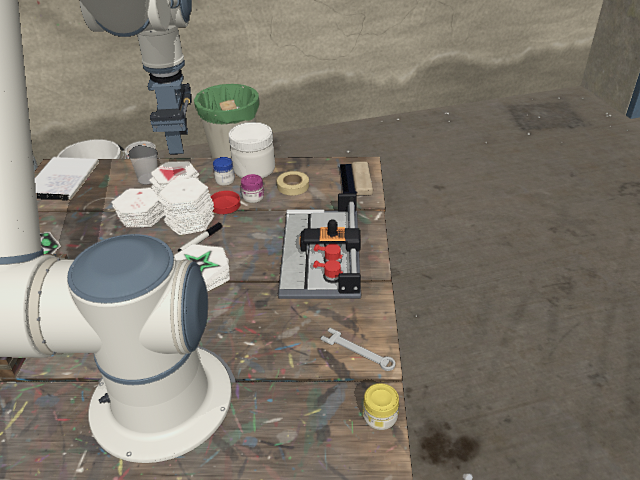

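The top view shows the trimmer around (305,232) with its left end up-left. The head knob is near (317,224) and a red cap near (345,243). I'll take enlarged crops next.

```bash
python3 - <<'E'
import cv2,numpy as np
a=cv2.imread("pics/top0.png")[170:295,235:375]; b=cv2.imread("pics/scene0.png")[185:305,270:370]
a=cv2.resize(a,None,fx=4,fy=4,interpolation=cv2.INTER_CUBIC);b=cv2.resize(b,None,fx=5,fy=5,interpolation=cv2.INTER_CUBIC)
cv2.imwrite("pics/a.png",a);cv2.imwrite("pics/b.png",b)
E
```

```text
(no output)
```

View pics/a.png

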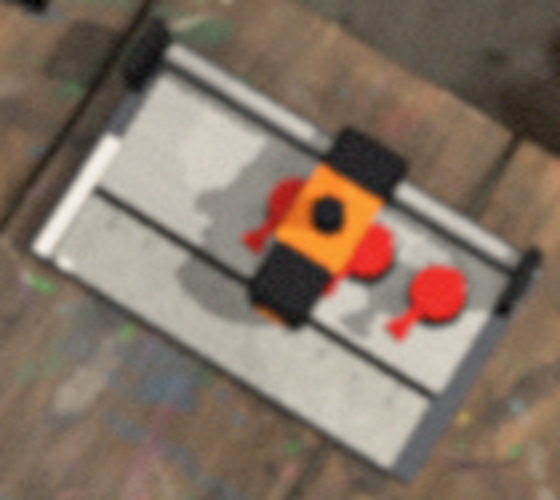

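View pics/b.png

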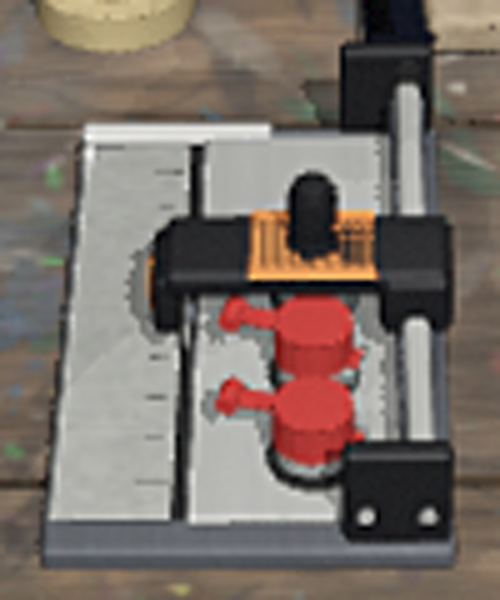

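The right cap top is at about (344,243.5) in the top view and (333,264) in the scene view. The knob top is at (317,223) in the top view and (333,222) in the scene view, and it bridges the left and middle bolts. Next I'll triangulate and fit the pose.

```bash
cat > h.py <<'E'
import numpy as np,cv2
from plant import env,cams
def proj(n,P):
    c=cams.camera_params(n);K=np.array([[c['fx'],0,c['cx']],[0,c['fy'],c['cy']],[0,0,1]])
    return cv2.projectPoints(np.atleast_2d(np.array(P,float)),c['rvec'],c['tvec'],K,None)[0][:,0]
def ray(n,uv,z):
    c=cams.camera_params(n);R=cv2.Rodrigues(c['rvec'])[0];C=-R.T@c['tvec']
    d=R.T@np.array([(uv[0]-c['cx'])/c['fx'],(uv[1]-c['cy'])/c['fy'],1]);return C+d*(z-C[2])/d[2]
E
python3 - <<'E'
from h import *
from scipy.optimize import least_squares
A=lambda x,y:(x/4+235-.4,y/4+170-.4)
B=lambda x,y:(x/5+270-.4,y/5+185-.4)
for n,uv,z,l in [("top",A(437,294),.06,"capR"),("scene",B(314,393),.06,"capR"),("scene",B(313,320),.06,"capM"),("top",A(328,213),.118,"knob"),("scene",B(313,183),.115,"knob"),
 ("top",A(400,328),.0545,"pullR"),("scene",B(229,397),.0545,"pullR"),("scene",B(232,314),.0545,"pullM"),("top",A(40,250),.015,"NL"),("top",A(400,478),.015,"NR"),("scene",B(45,565),0,"NR"),("scene",B(455,565),0,"FR")]:
    print(l,n,ray(n,uv,z).round(4))
obs=[("top",A(437,294),(0,-.06,.037)),("scene",B(314,393),(0,-.06,.037)),("scene",B(313,320),(0,0,.037)),("top",A(400,328),(-.04,-.06,.0315)),("scene",B(229,397),(-.04,-.06,.0315)),("scene",B(232,314),(-.04,0,.0315)),("top",A(252,240),(-.04,.06,.0315))]
def W(p,q):
    c,s=np.cos(p[2]),np.sin(p[2]);return [p[0]+c*q[0]-s*q[1],p[1]+s*q[0]+c*q[1],.023+q[2]]
f=lambda p:np.concatenate([proj(n,W(p,q))[0]-uv for n,uv,q in obs]+[proj("top",W(p,(p[3],p[4],.095)))[0]-A(328,213),proj("scene",W(p,(p[3],p[4],.090)))[0]-B(313,187)])
r=least_squares(f,[.4,.15,0,0,.03]);print(r.x,r.fun.round(2))
E
```

```text
capR top [0.4536 0.1035 0.06  ]
capR scene [0.4601 0.1082 0.06  ]
capM scene [0.4876 0.1534 0.06  ]
knob top [0.501  0.1795 0.118 ]
knob scene [0.5065 0.1831 0.115 ]
pullR top [0.4301 0.1297 0.0545]
pullR scene [0.4286 0.1322 0.0545]
pullM scene [0.4606 0.1837 0.0545]
NL top [0.4931 0.3911 0.015 ]
NR top [0.3271 0.1295 0.015 ]
NR scene [ 0.3272  0.1305 -0.    ]
FR scene [0.4875 0.0298 0.    ]
[ 0.49246512  0.1580269  -0.58822814 -0.00326974  0.02447821] [-1.63 -1.95 -0.35  0.16  0.72 -1.74 -0.22  1.49 -0.58  0.87  0.23  0.98
  1.64  0.33 -0.25 -0.85 -0.49  0.92]
```

```bash
python3 -m pendant '[[-0.03,-0.015,0,0.05,1],[-0.04,-0.02,0,0.05,1],[-0.04,-0.02,0,0,1],[-0.04,-0.02,0,0,1],[-0.04,-0.02,0,0,1],[-0.04,-0.02,0,0,1],[-0.04,-0.02,0,0,1],[-0.03,-0.015,0,0,1]]' 20
cat > rel.py <<'E'
# tool axes and offsets of given world points from the TCP in tool axes; optional force in tool axes
import sys,json
from h import *
from scipy.spatial.transform import Rotation as Ro
s=env.read_state();q=s['orientation'];R=Ro.from_quat([q[1],q[2],q[3],q[0]]).as_matrix()
print('t',round(s['clock'],2),'tcp',s['tcp_pos'].round(4),'F_tool',(R.T@s['wrist_force']).round(2),'open',round(s['opening'],3),'grip',round(s['grip_force'],1))
print('ty angle',np.degrees(np.arctan2(R[1,1],R[0,1])).round(2),'tz',R[:,2].round(3))
for a in sys.argv[1:]:print(a,(R.T@(np.array(json.loads(a))-s['tcp_pos'])).round(4))
E
python3 rel.py [0.503,0.181,0.092]
```

```text
clock: 0.9
tcp_pos: [0.4601, 0.2699, 0.2138]
orientation: [-0.0, 0.281, 0.96, -0.0]
wrist_force: [0.2, 0.3, 0.4]
opening: 1.0
grip_force: 0.0
t 0.9 tcp [0.4601 0.2699 0.2138] F_tool [-0.03  0.33 -0.39] open 1.0 grip 0.0
ty angle 57.3 tz [-0. -0. -1.]
[0.503,0.181,0.092] [-0.0841 -0.0516  0.1218]
```

```bash
python3 -m pendant '[[-0.03,-0.02,0,0,1],[-0.03,-0.02,0,0,1],[-0.024,-0.012,0.01,0,1],[0,0,0.035,0,1],[0,0,0.035,0,1],[0,0,0.03,0,1],[0,0,0.012,0,1],[0,0,0,0,1]]' 20
python3 rel.py [0.503,0.181,0.092]; python3 - <<'E'
import cv2
from plant import cams
cv2.imwrite("pics/c.png",cv2.resize(cams.grab_frame("scene")[150:310,250:410],None,fx=3.7,fy=3.7,interpolation=cv2.INTER_CUBIC))
E
```

```text
clock: 1.7
tcp_pos: [0.5011, 0.1829, 0.0908]
orientation: [-0.001, 0.281, 0.96, -0.001]
wrist_force: [-0.7, -0.6, 0.0]
opening: 1.0
grip_force: 0.0
t 1.7 tcp [0.5011 0.1829 0.0908] F_tool [ 0.28 -0.87 -0.02] open 1.0 grip 0.0
ty angle 57.35 tz [-0.003 -0.001 -1.   ]
[0.503,0.181,0.092] [-0.0026 -0.0006 -0.0012]
```

View pics/c.png

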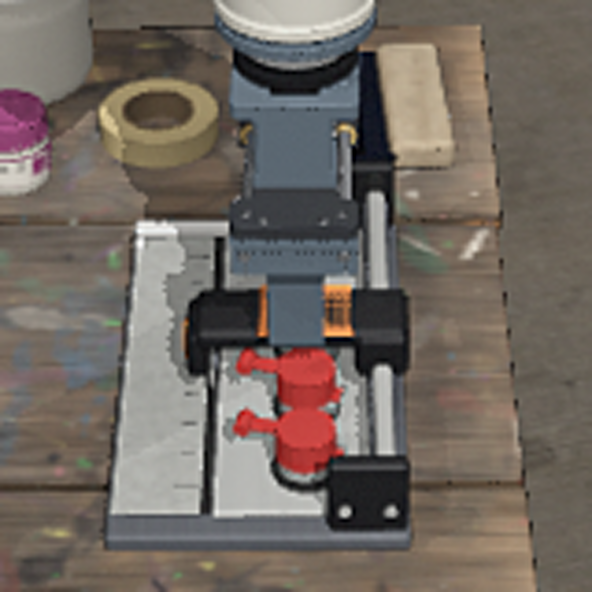

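The near finger, at about (297,310) in the crop, stands right in front of the knob and straddles it. I'll close now.

```bash
python3 -m pendant '[[-0.003,0,0,0,0.6],[0,0,0,0,0.2],[0,0,0,0,0.1],[0,0,0,0,0.1],[0,0,0,0,0.1],[0,0,0,0,0.1],[0,0,0,0,0.1],[0,0,0,0,0.1]]' 15
python3 rel.py
```

```text
clock: 2.55
tcp_pos: [0.5045, 0.1815, 0.0919]
orientation: [-0.0, 0.281, 0.96, -0.0]
wrist_force: [0.1, -0.3, 0.2]
opening: 0.331
grip_force: 0.0
t 2.55 tcp [0.5045 0.1815 0.0919] F_tool [-0.3  -0.2  -0.22] open 0.331 grip 0.0
ty angle 57.35 tz [-0. -0. -1.]
```

```bash
python3 -m pendant '[[0,0,0,0,0.1],[0,0,0,0,0.1],[0,0.005,0,0,0.1],[0,0.01,0,0,0.1],[0,0.015,0,0,0.1],[0,0.015,0,0,0.1],[0,0.01,0,0,0.1],[0,0,0,0,0.1]]' 15
python3 rel.py
```

```text
clock: 3.35
tcp_pos: [0.5346, 0.2298, 0.0919]
orientation: [-0.0, 0.281, 0.96, 0.0]
wrist_force: [-4.0, 4.1, 4.0]
opening: 0.263
grip_force: 15.0
t 3.35 tcp [0.5346 0.2298 0.0919] F_tool [ 5.57  1.27 -4.  ] open 0.263 grip 15.0
ty angle 57.4 tz [-0.     0.001 -1.   ]
```

```bash
python3 -m pendant '[[0.001,0.01,0,0,0.1],[0,0.01,0,0,0.1],[0,0.005,0,0,0.1],[0,0.005,0,0,0.1],[0,0.002,0,0,0.1],[0,0.001,0,0,0.1],[0,0,0,0,0.1],[0,0,0,0,0.1]]' 15
python3 rel.py
```

```text
clock: 4.15
tcp_pos: [0.551, 0.2562, 0.0919]
orientation: [-0.0, 0.281, 0.96, 0.0]
wrist_force: [-4.2, 3.7, 1.1]
opening: 0.261
grip_force: 15.0
t 4.15 tcp [0.551  0.2562 0.0919] F_tool [ 5.52  0.88 -1.11] open 0.261 grip 15.0
ty angle 57.34 tz [-0.  0. -1.]
```

```bash
python3 -m pendant '[[0.001,0.003,0,0,0.1],[0,0.003,0,0,0.1],[0,0.003,0,0,0.1],[0,0.002,0,0,0.1],[0,0.002,0,0,0.1],[0,0.001,0,0,0.1],[0,0,0,0,0.1],[0,0,0,0,0.1]]' 15
python3 rel.py
```

```text
clock: 4.95
tcp_pos: [0.5584, 0.2686, 0.092]
orientation: [0.0, 0.281, 0.96, 0.0]
wrist_force: [4.5, -1.9, -3.8]
opening: 0.258
grip_force: 15.0
t 4.95 tcp [0.5584 0.2686 0.092 ] F_tool [-4.81  0.79  3.78] open 0.258 grip 15.0
ty angle 57.35 tz [ 0.001  0.    -1.   ]
```

```bash
python3 -m pendant '[[0,0.003,0,0,0.1],[0,0.003,0,0,0.1],[0,0.002,0,0,0.1],[0,0.002,0,0,0.1],[0,0.002,0,0,0.1],[0,0.002,0,0,0.1],[0,0.001,0,0,0.1],[0,0,0,0,0.1]]' 15
python3 rel.py
```

```text
clock: 5.75
tcp_pos: [0.5663, 0.2812, 0.0919]
orientation: [0.0, 0.281, 0.96, 0.0]
wrist_force: [4.3, -2.4, -3.9]
opening: 0.262
grip_force: 15.0
t 5.75 tcp [0.5663 0.2812 0.0919] F_tool [-4.91  0.33  3.9 ] open 0.262 grip 15.0
ty angle 57.36 tz [ 0.  0. -1.]
```

```bash
python3 -m pendant '[[0,0.003,0,0,0.1],[0,0.003,0,0,0.1],[0,0.002,0,0,0.1],[0,0.002,0,0,0.1],[0,0.002,0,0,0.1],[0,0.002,0,0,0.1],[0,0.001,0,0,0.1],[0,0,0,0,0.1]]' 15
python3 rel.py;  python3 - <<'E'
import cv2
from plant import cams
cv2.imwrite("pics/d.png",cv2.resize(cams.grab_frame("scene")[150:310,250:410],None,fx=3.7,fy=3.7,interpolation=cv2.INTER_CUBIC))
E
```

```text
clock: 6.55
tcp_pos: [0.5742, 0.2939, 0.0919]
orientation: [0.0, 0.281, 0.96, 0.0]
wrist_force: [4.3, -1.7, -3.9]
opening: 0.262
grip_force: 15.0
t 6.55 tcp [0.5742 0.2939 0.0919] F_tool [-4.51  0.93  3.9 ] open 0.262 grip 15.0
ty angle 57.36 tz [ 0.  0. -1.]
```

View pics/d.png

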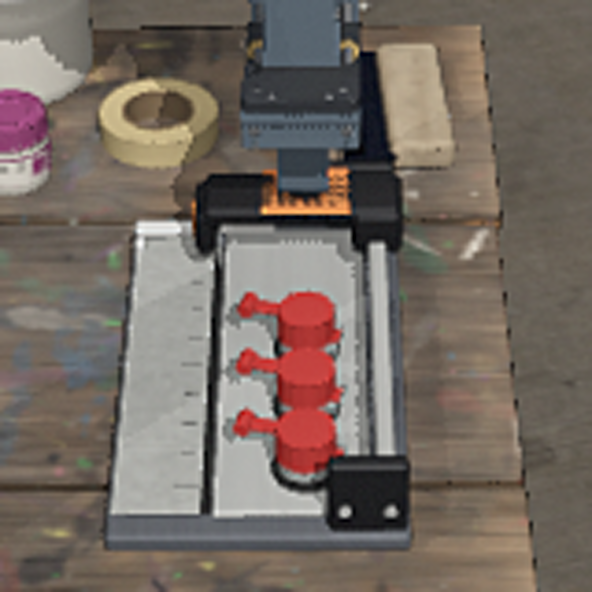

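The head is almost at the left end bracket and the three caps are clear, with tops at about (306,306), (306,362) and (306,424) in the crop. I'll push on until it stops.

```bash
python3 -m pendant '[[0,0.003,0,0,0.1],[0,0.002,0,0,0.1],[0,0.002,0,0,0.1],[0,0.002,0,0,0.1],[0,0.001,0,0,0.1],[0,0.001,0,0,0.1],[0,0.001,0,0,0.1],[0,0,0,0,0.1]]' 15
python3 rel.py
```

```text
clock: 7.4
tcp_pos: [0.5799, 0.3031, 0.0919]
orientation: [-0.0, 0.281, 0.96, -0.001]
wrist_force: [-1.4, -9.2, 3.5]
opening: 0.264
grip_force: 15.0
t 7.4 tcp [0.5799 0.3031 0.0919] F_tool [-3.77 -8.47 -3.48] open 0.264 grip 15.0
ty angle 57.36 tz [-0.001 -0.001 -1.   ]
```

```bash
python3 -m pendant '[[0,0.001,0,0,0.1],[0,0.001,0,0,0.1],[0,0.001,0,0,0.1],[0,0.001,0,0,0.1],[0,0.001,0,0,0.1],[0,0,0,0,0.1],[0,0,0,0,0.1],[0,0,0,0,0.1]]' 15
python3 rel.py;  python3 - <<'E'
from h import *
C=lambda x,y:(x/3.7+250-.4,y/3.7+150-.4)
for u in [(306,306),(306,362),(306,424)]: print(ray("scene",C(*u),.06).round(4))
for u in [(249,305),(248,360),(246,421)]: print(ray("scene",C(*u),.0545).round(4))
E
```

```text
clock: 8.2
tcp_pos: [0.5806, 0.3044, 0.0916]
orientation: [-0.002, 0.281, 0.96, -0.004]
wrist_force: [-11.7, -28.8, 15.2]
opening: 0.293
grip_force: 15.0
t 8.2 tcp [0.5806 0.3044 0.0916] F_tool [ -5.68 -30.67 -15.01] open 0.293 grip 15.0
ty angle 57.35 tz [-0.006 -0.006 -1.   ]
[0.5209 0.2067 0.06  ]
[0.4901 0.157  0.06  ]
[0.4581 0.1053 0.06  ]
[0.4929 0.2341 0.0545]
[0.4628 0.1845 0.0545]
[0.431  0.1332 0.0545]
```

The head is hard against the stop, with 30 N of reaction and no more travel. I'll release, rise and go over the left cap.

```bash
python3 -m pendant '[[0,-0.003,0,0,0.5],[0,0,0,0,0.6],[0,0,0,0,0.6],[0,0,0,0,0.6],[0,0,-0.02,-0.015,0.6],[0,0,-0.03,0,0.6],[0,-0.04,0,0,0.6],[0,-0.04,0,0,0]]' 15
python3 rel.py [0.5209,0.2067,0.06]
```

```text
clock: 9.0
tcp_pos: [0.5396, 0.2377, 0.1426]
orientation: [0.001, 0.273, 0.962, 0.001]
wrist_force: [0.9, -0.1, -0.1]
opening: 0.543
grip_force: 0.0
t 9.0 tcp [0.5396 0.2377 0.1426] F_tool [-0.79  0.37  0.15] open 0.543 grip 0.0
ty angle 58.3 tz [ 0.002  0.001 -1.   ]
[0.5209,0.2067,0.06] [-0.0002 -0.0364  0.0825]
```

```bash
python3 -m pendant '[[0,-0.018,0,0,0],[0,-0.018,0,0,0],[0,0,0.02,0,0],[0,0,0.02,0,0],[0,0,0.015,0,0],[0,0,0.012,0,0],[0,0,0.005,0,0],[0,0,0,0,0]]' 15
python3 rel.py;python3 - <<'E'
import cv2,numpy as np
from plant import cams
a=cv2.resize(cams.grab_frame("scene")[180:300,270:370],None,fx=4,fy=4,interpolation=cv2.INTER_CUBIC)
b=cv2.resize(cams.grab_frame("top")[170:290,240:340],None,fx=4,fy=4,interpolation=cv2.INTER_CUBIC)
cv2.imwrite("pics/e.png",np.hstack([a,b]))
E
```

```text
clock: 9.8
tcp_pos: [0.5203, 0.207, 0.0695]
orientation: [-0.0, 0.274, 0.962, -0.0]
wrist_force: [-0.1, -0.1, -0.1]
opening: 0.008
grip_force: 0.0
t 9.8 tcp [0.5203 0.207  0.0695] F_tool [ 0.01 -0.13  0.06] open 0.008 grip 0.0
ty angle 58.22 tz [-0.001 -0.    -1.   ]
```

View pics/e.png

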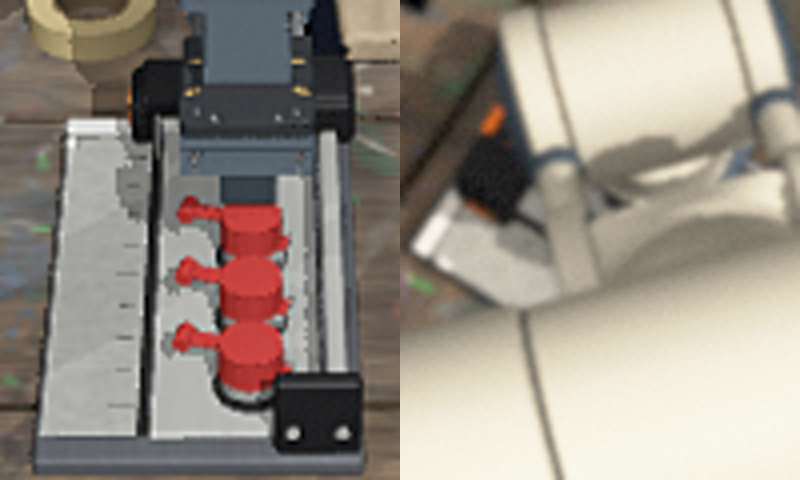

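The closed fingers sit centrally over the left cap, at about (248,206), and the other two caps are shut. Next I'll tap down in small steps.

```bash
python3 -m pendant '[[0,0,0.004,0,0],[0,0,0.003,0,0],[0,0,0.001,0,0],[0,0,0.001,0,0],[0,0,0.001,0,0],[0,0,0.001,0,0],[0,0,0,0,0],[0,0,0,0,0]]' 15
python3 rel.py
```

```text
clock: 10.7
tcp_pos: [0.5205, 0.2069, 0.0589]
orientation: [-0.0, 0.274, 0.962, -0.0]
wrist_force: [-0.1, 0.7, -0.6]
opening: 0.005
grip_force: 0.0
t 10.7 tcp [0.5205 0.2069 0.0589] F_tool [0.47 0.5  0.57] open 0.005 grip 0.0
ty angle 58.21 tz [-0. -0. -1.]
```

```bash
python3 -m pendant '[[0,0,0.001,0,0],[0,0,0.001,0,0],[0,0,0.001,0,0],[0,0,0,0,0],[0,0,0,0,0],[0,0,0,0,0],[0,0,0,0,0],[0,0,0,0,0]]' 15
python3 rel.py
```

```text
clock: 11.5
tcp_pos: [0.5204, 0.2069, 0.0559]
orientation: [-0.0, 0.274, 0.962, -0.0]
wrist_force: [0.0, 0.1, -0.4]
opening: 0.004
grip_force: 0.0
t 11.5 tcp [0.5204 0.2069 0.0559] F_tool [0.03 0.06 0.39] open 0.004 grip 0.0
ty angle 58.21 tz [-0. -0. -1.]
```

```bash
python3 -m pendant '[[0,0,0.001,0,0],[0,0,0.001,0,0],[0,0,0.001,0,0],[0,0,0,0,0],[0,0,0,0,0],[0,0,0,0,0],[0,0,0,0,0],[0,0,0,0,0]]' 15
python3 rel.py;python3 - <<'E'
import cv2,numpy as np
from plant import cams
a=cv2.resize(cams.grab_frame("scene")[180:300,270:370],None,fx=5,fy=5,interpolation=cv2.INTER_CUBIC)
cv2.imwrite("pics/f.png",a)
E
```

```text
clock: 12.3
tcp_pos: [0.5207, 0.2073, 0.0543]
orientation: [0.0, 0.274, 0.962, 0.0]
wrist_force: [-7.7, 1.5, 29.7]
opening: -0.001
grip_force: 14.4
t 12.3 tcp [0.5207 0.2073 0.0543] F_tool [  7.34  -2.73 -29.72] open -0.001 grip 14.4
ty angle 58.22 tz [ 0.001  0.001 -1.   ]
```

View pics/f.png

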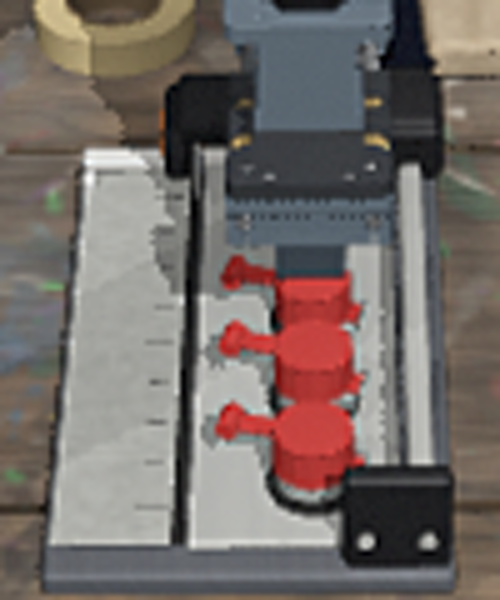

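The left cap gave way and bottomed at about 0.055. Its pull has dropped too, to (236,272) in the crop, so the left bolt is the loose one. Now I'll locate its pull.

```bash
python3 -m pendant '[[0,0,-0.005,0,0],[0,0,-0.015,0,0],[0,0,-0.02,0,0],[0.02,0,0,0,0.3],[0.024,0,0,0,0.45],[0,0,0,0,0.45],[0,0,0,0,0.45],[0,0,0,0,0.45]]' 20
python3 - <<'E'
from h import *
C=lambda x,y:(x/5+270-.4,y/5+180-.4)
for u,z in [((236,272),.0495),((234,338),.0545),((231,422),.0545)]: print(ray("scene",C(*u),z).round(4))
x=np.array([.8499,-.527]);y=np.array([.527,.8499])
for p in [(.5207,.2073)]: print(np.array(p)-.04*x)
E
python3 rel.py
```

```text
clock: 13.15
tcp_pos: [0.4833, 0.23, 0.0927]
orientation: [0.0, 0.274, 0.962, -0.0]
wrist_force: [0.0, -0.1, 0.1]
opening: 0.411
grip_force: 0.0
[0.4918 0.233  0.0495]
[0.4618 0.1838 0.0545]
[0.4294 0.1317 0.0545]
[0.486704 0.22838 ]
t 13.15 tcp [0.4833 0.23   0.0927] F_tool [-0.06 -0.07 -0.1 ] open 0.411 grip 0.0
ty angle 58.22 tz [ 0. -0. -1.]
```

```bash
python3 -m pendant '[[0,0.004,0,0,0.45],[0,0,0.015,0,0.45],[0,0,0.02,0,0.45],[0,0,0.013,0,0.45],[0,0,0.005,0,0.45],[0,0,0,0,0.45],[0,0,0,0,0.45],[0,0,0,0,0.45]]' 20
python3 rel.py;python3 - <<'E'
import cv2,numpy as np
from plant import cams
a=cv2.resize(cams.grab_frame("scene")[190:290,280:370],None,fx=6,fy=6,interpolation=cv2.INTER_CUBIC)
cv2.imwrite("pics/g.png",a)
E
```

```text
clock: 13.95
tcp_pos: [0.4856, 0.2336, 0.0406]
orientation: [0.0, 0.274, 0.962, 0.0]
wrist_force: [0.8, 0.4, 0.3]
opening: 0.45
grip_force: 0.0
t 13.95 tcp [0.4856 0.2336 0.0406] F_tool [-0.45  0.73 -0.34] open 0.45 grip 0.0
ty angle 58.21 tz [ 0.001  0.    -1.   ]
```

View pics/g.png

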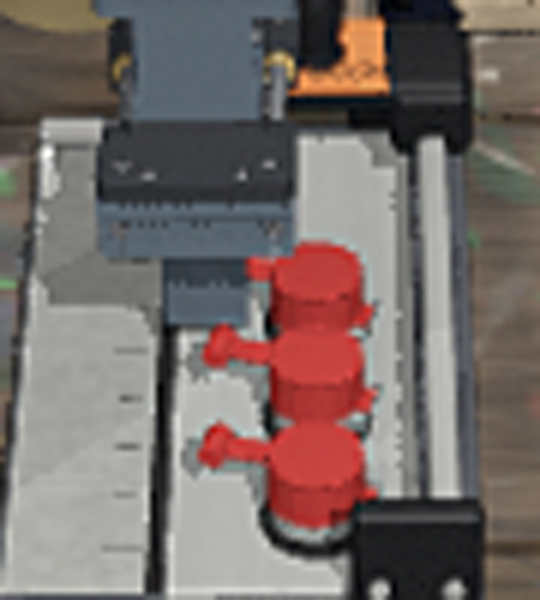

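The left finger pad spans columns 165–247 in the crop, and the pull should be at about 224, so it lies inside the pads near their far edge as planned. The head is still parked. I'll close now.

```bash
python3 -m pendant '[[0,0,0,0,0.35],[0,0,0,0,0.3],[0,0,0,0,0.25],[0,0,0,0,0.2],[0,0,0,0,0.05],[0,0,0,0,0.05],[0,0,0,0,0.05],[0,0,0,0,0.05]]' 10
python3 rel.py
```

```text
clock: 14.8
tcp_pos: [0.4865, 0.2353, 0.0406]
orientation: [0.001, 0.274, 0.962, 0.002]
wrist_force: [0.2, 16.9, 3.3]
opening: 0.183
grip_force: 10.0
t 14.8 tcp [0.4865 0.2353 0.0406] F_tool [ 8.73 14.47 -3.22] open 0.183 grip 10.0
ty angle 58.2 tz [ 0.003  0.003 -1.   ]
```

```bash
python3 -m pendant '[[0,0.001,0,0,0.05],[0,0.001,0,0,0.05],[0,0.001,0,0,0.05],[0,0,0,0,0.05],[0,0,0,0,0.05],[0,0,0,0,0.05],[0,0,0,0,0.05],[0,0,0,0,0.05]]' 20
python3 rel.py
```

```text
clock: 15.6
tcp_pos: [0.487, 0.2364, 0.0401]
orientation: [0.0, 0.274, 0.962, 0.0]
wrist_force: [-0.0, 6.5, 1.3]
opening: 0.175
grip_force: 20.0
t 15.6 tcp [0.487  0.2364 0.0401] F_tool [ 3.48  5.53 -1.26] open 0.175 grip 20.0
ty angle 58.2 tz [ 0.001  0.001 -1.   ]
```

```bash
python3 -m pendant '[[-0.0017,0.001,-0.0053,0,0.05],[-0.0023,0,-0.0051,0,0.05],[-0.0027,0,-0.0049,0,0.05],[-0.0031,0,-0.0047,0,0.05],[-0.0035,0,-0.0044,0,0.05],[-0.0039,0,-0.004,0,0.05],[0,0,0,0,0.05],[0,0,0,0,0.05]]' 20
python3 rel.py
```

```text
clock: 16.4
tcp_pos: [0.5, 0.2264, 0.068]
orientation: [-0.002, 0.274, 0.962, -0.001]
wrist_force: [-7.5, -7.0, -2.3]
opening: 0.173
grip_force: 20.0
t 16.4 tcp [0.5    0.2264 0.068 ] F_tool [ 2.68 -9.86  2.39] open 0.173 grip 20.0
ty angle 58.2 tz [-0.004 -0.002 -1.   ]
```

```bash
python3 -m pendant '[[-0.0042,-0.001,-0.0037,0,0.05],[-0.0045,0,-0.0033,0,0.05],[-0.0048,0,-0.0029,0,0.05],[-0.005,0,-0.0025,0,0.05],[-0.0052,0,-0.002,0,0.05],[-0.0033,0,-0.001,0,0.05],[0,0,0,0,0.05],[0,0,0,0,0.05]]' 20
python3 rel.py; python3 - <<'E'
import cv2,numpy as np
from plant import cams
a=cv2.resize(cams.grab_frame("scene")[150:300,270:390],None,fx=4,fy=4,interpolation=cv2.INTER_CUBIC)
cv2.imwrite("pics/i.png",a)
E
```

```text
clock: 17.2
tcp_pos: [0.5199, 0.2104, 0.0829]
orientation: [-0.004, 0.274, 0.962, -0.003]
wrist_force: [-18.7, -13.0, 4.8]
opening: 0.177
grip_force: 20.0
t 17.2 tcp [0.5199 0.2104 0.0829] F_tool [  9.05 -20.98  -4.56] open 0.177 grip 20.0
ty angle 58.2 tz [-0.009 -0.004 -1.   ]
```

View pics/i.png

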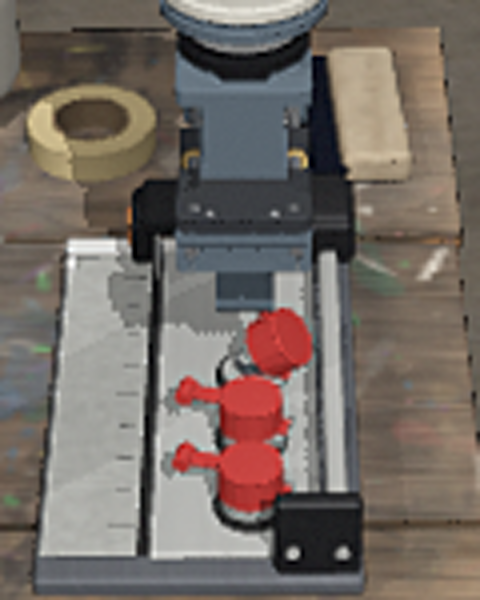

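The left cap stands open at about 55°, the middle and right caps are shut, and the head is at the left bracket. I'll ease the side load and check that it's steady.

```bash
python3 -m pendant '[[0,-0.001,0,0,0.05],[-0.001,-0.001,0,0,0.05],[-0.001,-0.001,0,0,0.05],[0,0,0,0,0.05],[0,0,0,0,0.05],[0,0,0,0,0.05],[0,0,0,0,0.05],[0,0,0,0,0.05]]' 20
python3 rel.py
```

```text
clock: 18.05
tcp_pos: [0.5212, 0.2076, 0.0835]
orientation: [-0.003, 0.274, 0.962, -0.002]
wrist_force: [-16.0, -8.2, 9.0]
opening: 0.179
grip_force: 20.0
t 18.05 tcp [0.5212 0.2076 0.0835] F_tool [  9.27 -15.46  -8.92] open 0.179 grip 20.0
ty angle 58.21 tz [-0.006 -0.002 -1.   ]
```

```bash
python3 -c "
from plant import env
print(env.job_done())"
```

```text
the job is handed in; nothing more can be done
None
```

The head is parked hard against the left stop, and the left bolt is the loose one: its cap dropped about 5 mm at the first tap, so I did not tap the other two. I handed in at about 18 s still holding that cap open at roughly 55°; in the last picture the other two caps were shut, and I saw no contact with the wrench, tape or ink pots.

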